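# Shut the games box and aim the TV remote

### The arm

A 6-joint arm with a two-finger parallel gripper is mounted at the origin on the work surface. World frame = base frame: x ahead of the robot, y to its left, z up, the work surface at z = 0. Lengths are in mm, angles in degrees, forces in N, time in s.
With the tool pointing down it reaches from about 350 to 850 mm from the base axis. Payload 8.1 kg.
Tool frame: the origin (TCP) lies at the very end of the fingers, on their centre line; the grasp point (between the pads) lies 19 mm behind it (r.grip_point_offset is the distance from the TCP to the grasp point, in mm); z points along the fingers, y is the line along which they close (so a half turn about z gives the same grasp; the last joint's range is limited). The gripper opens to 85 mm and grips with 20 to 120 N. Pads are 22 mm wide; open, the fingers measure 114 mm over their backs; the gripper's body (76 mm by 85 mm) begins 54 mm behind the grasp point. The pads swing forward as they close: fully open they stand 13 mm farther back than shut.
Start: joints at [-71.757, 7.471, 85.268, -0, 87.261, -4.893], TCP at [235.769, -551.741, 231.292] pointing down, gripper open.
Joint ranges: [-169.43, 169.43], [-51.17, 129.36], [1.28, 143.12], [-76.62, 256.62], [0, 156.53], [-152.29, 152.29]. Speed limits (degrees/s): [136.94, 136.94, 159.86, 180, 180, 180].

### API

Orientations are given as [roll, pitch, yaw] about the fixed x, y, z axes, in that order (R = Rz(yaw) Ry(pitch) Rx(roll)).
In Python, from bench import status, eyes, r gives the robot as it stands.
- The arm moves only by the shell command python3 -m handwheel 'ROWS' [FORCE]. ROWS is a JSON object whose one key "series" holds a list that holds one entry, the list of rows, each a list of 7 numbers: the shift along the tool's x, y, z in cm, then the turn, a rotation vector about the tool's x, y, z in rad, then the opening, from 0 (shut) to 1 (fully open). In form: {"series": [[[tx, ty, tz, rx, ry, rz, claw], ...]]}. A call has 1 to 12 rows; each row is the pose to reach, as a shift and turn from the pose commanded when the call began, along the tool's axes at that moment; what a row does not reach only later rows make up. A row lasts 1/8 s, in which the tool goes at most 62.5 mm and 10.7 degrees, less where a joint would pass 70% of its speed; a pose out of reach is approached as far as the arm can. A call with a gripper value outside its range is refused whole. The fingers move at their own pace and stop on an object; FORCE is the grip in N (left out, the last holds). Time passes only in rows, so rows that repeat a pose let the fingers close. It gives the time, the measured TCP pose, the force, the opening and the grip force at its end, in the units of the state.
- status.sense(): the state, without advancing time (a new reading comes with each control period).
- eyes.snapshot(name): name is "scene" or "top" or "wrist"; returns a dict with "img" (384x512x3 uint8, red, green, blue), "mtx" (3x3 intrinsics, pixels), "k1" (the pictures are not rectified: a ray, as slopes to the right and down, at radius r is drawn at 1 + k1 r^2 times it, then the intrinsics apply), "R" (3x3) and "t" (3): a world point X has camera coordinates R X + t. Camera axes: x right, y down, z forward; pixel columns grow to the right and rows downward; lengths in mm; the calibration is good to about 2 mm. A picture is of the moment at which its call begins. There is no depth.
- r.hand_in(): hands the job in; it is judged then, once.
The state is a dict: "time": time; "joint_pos": joint angles; "qd": joint speeds; "joint_efforts": joint torques, N m; "tool_pos": TCP position; "tcp_rot": TCP orientation; "ft_force": force on the tool from outside, world axes, zero at the start; "wrist_torque": the same for the moment, N m; "finger_gap": finger opening in mm; "grip_force": force on a finger pad.
Only numpy, scipy, OpenCV 4.12 (cv2) and the standard library are available. Lean on these libraries where they do the work, as an engineer would, in place of code of your own. Each camera call takes 0.05 s, during which the arm holds its last target. There are 200 camera calls.

### The job

The open lid of the games box stands between the TV remote and the set-top box. First lower the lid until it is fully shut, without slamming it, leaving the remote in its stand meanwhile; then draw the remote out of its stand, turn it from its leaning attitude to level with the buttons facing up and its red end pointing at the set-top box, and keep it there in the gripper, raised at least 16 cm above the table. Finish while still holding it still and clear of everything else, and leave the book, coaster, mug and candle where they are.

Things in the scene. Friction and masses are not known exactly. Their poses are not given: they have to be found in the camera images.
- games_box: pale wooden open-topped games box fixed to the table, 170 (x) x 200 (y) x 55 mm high, with round black and cream counters in it; origin at the centre of its underside, z up. The lid's hinge runs along the top of its +x wall (parallel to its y axis); its +x side faces the remote's stand
- games_lid (a joint): lid angle, rad: 0 = shut flat on the box, 1.57 = upright, stop at 1.9 (leaning out beyond the hinge, to the box's +x). Brown plate 170 mm from hinge to free edge, 200 mm wide, 8 mm thick, 180 g, no latch. Its hinge is stiff (0.23 N m of friction): it stays at any angle where it is left and must be pushed all the way down. Shut, its upper face is 64 mm above the table
- games_lid_hinge (a point): point on the lid's hinge line, at the middle of its width, on the lid's inner face, 55.5 mm above the table; turns with the lid (at joint 0 its axes equal those of games_box; the lid extends along its -x; its +z is the lid's outer face, 8 mm up)
- games_lid_handle (a point): grip point in the head of the lid's black knob, 35 mm out from the lid's outer face, at the middle of the lid's width, 30 mm in from the free edge; the knob stands 43 mm out in all, its head 28 mm across and 16 mm thick, on a 12 mm stem
- stand: remote stand fixed to the table: steel base 130 (x) x 90 (y) x 10 mm with a dark wooden pocket, 50 x 24 mm inside, 62 x 34 mm outside, 70 mm deep, which opens upward and towards the stand's +x, inclined 55 degrees above level; top of the pocket 92 mm above the table. Origin at the centre of the base's underside, z up
- stand_seat (a point): point fixed in the stand where the centre of the remote lies while it is seated, 94 mm above the table
- remote: silver TV remote, black button face, red front end: bar 170 (x) x 44 (y) x 20 (z) mm, 85 to 160 g; origin at its centre; +x to its red end, +z out of the button face. It starts leaning in the stand's pocket, +x 55 degrees above level towards the stand's +x, buttons up and back; its lower 70 mm are in the pocket, the rest is free all round. It draws out along its own +x with 2 to 4 mm of play
- tv_box: flat black set-top box with a blue spot on top, 110 x 110 x 30 mm, fixed to the left part of the table; origin at the centre of its underside
- book: large book, 205 x 265 x 32 mm, lying flat, orange picture on its cover; origin at the centre of its underside
- coaster: stone coaster 100 x 100 x 12 mm; origin at the centre of its underside
- mug: blue mug standing on the coaster, 80 mm across, 90 mm high, handle at its +y; origin at the centre of its underside
- candle: amber glass candle jar with a brass lid, 70 mm across, 80 mm high; origin at the centre of its underside
Things that resemble listed ones, but are neither listed nor needed, are in the scene too. There is more than one size of the tv_box; the one meant has the size given above. What is shaped like the remote but brown is not meant.

How it is judged (in metres and radians):
On the way, in this order (a step that is already met when the one before it is completed fails the run):
1. the lid is shut while the remote is still seated in its stand (value of joint games_lid below 0.06 rad and distance between remote and stand_seat below 0.02 m), for 0.2 s.
2. the remote is drawn out of its stand in the gripper (value of joint games_lid below 0.06 rad and contact force between the fingers and remote above 1 N and distance between remote and stand_seat above 0.08 m), for 0.1 s.
At the end, for the whole second after the job is handed in: lid within 0.06 rad of shut; remote gripped (over 1 N), still, touching nothing else, centre over 150 mm above the table, button face up within 0.22 rad, red end forward and its line passing within 100 mm of the set-top box's centre seen from above (value of joint games_lid below 0.06 rad and contact force between the fingers and remote above 1 N and height (world z) of remote above 0.15 m and angle between remote's own z axis and vertical below 0.22 rad and x of tv_box in the frame of remote above 0.1 m and y of tv_box in the frame of remote between -0.1 and 0.1 m and linear speed of remote below 0.03 m/s and angular speed of remote below 0.2 rad/s and contact force between remote and stand below 0.05 N and contact force between remote and games_box below 0.05 N and contact force between remote and tv_box below 0.05 N and contact force between remote and mug below 0.05 N and contact force between remote and book below 0.05 N and contact force between remote and candle below 0.05 N and contact force between remote and coaster below 0.05 N); the arm keeps its last pose, push and grip.
It fails at once if the lid is slammed (closing faster than 4 rad/s) (velocity of joint games_lid below -4 rad/s).
It fails at once if the book is shifted by more than 40 mm (distance of book from where it was at the start of the episode above 0.04 m).
It fails at once if the coaster is shifted by more than 40 mm (distance of coaster from where it was at the start of the episode above 0.04 m).
It fails at once if the mug is shifted by more than 40 mm (distance of mug from where it was at the start of the episode above 0.04 m).
It fails at once if the candle is shifted by more than 40 mm (distance of candle from where it was at the start of the episode above 0.04 m).
It also fails if it takes over 51 s, if anything falls off the work surface, if the arm or the gripper's body presses on something with over 40 N, if the wrist force passes 120 N, or if a joint passes its speed limit or range.

## Working session

There is one attempt and no reset: what is moved stays moved. The work goes in short steps, Python scripts to look and compute and a shell command to move; the robot and the scene stay as the last step left them, time stands still between calls to the robot, and variables do not carry over. Pictures are saved under pics/ and viewed, at most 10 in all, crops included, and the job is handed in when it is done.

```bash
ls; mkdir -p pics
python3 - <<'E'
from bench import status, eyes, r
import cv2,numpy as np
s=status.sense();print(s)
ims=[]
for n in ("scene","top"):
    d=eyes.snapshot(n);print(n,d["mtx"],d["k1"],d["R"],d["t"])
    cv2.imwrite(f"pics/{n}0.png",d["img"][:,:,::-1]); np.savez(f"{n}0.npz",**d)
E
```

```text
pics
{'time': 0.0, 'joint_pos': array([-7.17553792e+01,  7.51677247e+00,  8.53290963e+01,  1.35214929e-03,
        8.72613410e+01, -4.89195398e+00]), 'qd': array([ 0.14724085, -0.01701685, -0.04715001,  0.11673213, -0.10189446,
        0.05907771]), 'joint_efforts': array([ 1.91221457e-04, -5.69405258e+01, -5.00553954e+01, -9.58746853e-06,
        1.50064391e-02,  6.43806220e-05]), 'tool_pos': array([ 235.62149082, -551.2035381 ,  230.22883326]), 'tcp_rot': array([-1.79893296e+02, -1.04880834e-02,  2.31364992e+01]), 'ft_force': array([ 0.41116055,  0.66088669, -0.37903964]), 'wrist_torque': array([-0.00167857, -0.00949606,  0.01654359]), 'grip_force': 0.0, 'finger_gap': 84.94964591828976}
scene [[466.5402821    0.         254.33353453]
 [  0.         466.5402821  193.15904625]
 [  0.           0.           1.        ]] -0.08902361514848839 [[ 0.77985066  0.62596163  0.00223157]
 [ 0.47161226 -0.58520377 -0.65963507]
 [-0.41160032  0.51546929 -0.75158272]] [-526.09892179  -58.92137621 1774.63739099]
top [[440.25757764   0.         255.35398689]
 [  0.         440.25757764 195.81334442]
 [  0.           0.           1.        ]] -0.14180525916446526 [[ 0.01051347 -0.99989492  0.00998109]
 [-0.99613248 -0.01134364 -0.0871287 ]
 [ 0.08723276 -0.00902646 -0.99614706]] [ 199.09635149  534.70396297 1348.0377357 ]
```

View pics/scene0.png

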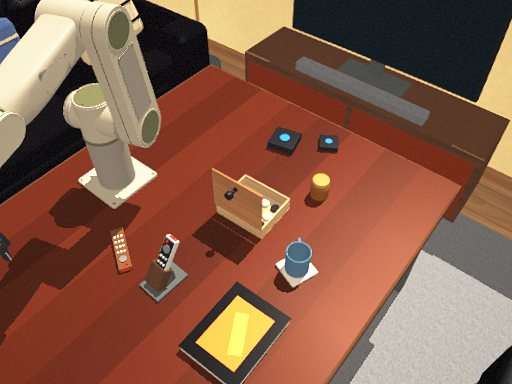

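View pics/top0.png

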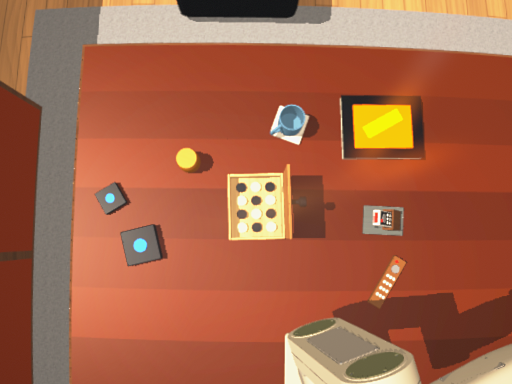

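Scene view: the silver remote with its red end leans in the stand at (167,250), and a brown look-alike lies at (121,250). The large TV box is at (285,140) and a smaller one at (329,143). The lid is about upright, with its knob at (231,194).
Top view: stand (383,220), brown decoy (388,281), large TV box (141,245), small one (111,198), box (259,206), lid edge-on at (290,203), book (382,127), mug (291,120), candle (187,160).
Next I'll measure these and check the choice in a crop.

```bash
cat > h.py <<'E'
import numpy as np, cv2
def load(f): return dict(np.load(f))
def ray(d,uv):
    n=cv2.undistortPoints(np.array([[uv]],float),d["mtx"],np.array([float(d["k1"]),0,0,0]))[0,0]
    R,t=d["R"],d["t"]; return -R.T@t, R.T@np.array([n[0],n[1],1.])
def onz(d,uv,z):
    c,v=ray(d,uv); return c+v*(z-c[2])/v[2]
def tri(d1,u1,d2,u2):
    c1,v1=ray(d1,u1);c2,v2=ray(d2,u2)
    s=np.linalg.lstsq(np.c_[v1,-v2],c2-c1,rcond=None)[0]
    p,q=c1+s[0]*v1,c2+s[1]*v2
    return (p+q)/2,np.linalg.norm(p-q)
def proj(d,X):
    return cv2.projectPoints(np.atleast_2d(X).astype(float),cv2.Rodrigues(d["R"])[0],d["t"],d["mtx"],np.array([float(d["k1"]),0,0,0]))[0][:,0]
E
python3 - <<'E'
from h import *
T=load("top0.npz");S=load("scene0.npz")
np.set_printoptions(precision=1,suppress=True)
def rect(m,d,z,roi,name):
    x0,y0,x1,y1=roi; k=np.zeros_like(m);k[y0:y1,x0:x1]=m[y0:y1,x0:x1]
    c=max(cv2.findContours(k,cv2.RETR_EXTERNAL,cv2.CHAIN_APPROX_NONE)[0],key=cv2.contourArea)[:,0]
    P=np.array([onz(d,p,z)[:2] for p in c],np.float32)
    r=cv2.minAreaRect(P); print(name,len(c),np.array(r[0]),np.array(r[1]),r[2])
I=T["img"].astype(int);R,G,B=I[...,0],I[...,1],I[...,2]
hsv=cv2.cvtColor(T["img"],cv2.COLOR_RGB2HSV)
dark=((hsv[...,2]<75)&(R-B<25)|(hsv[...,0]>90)&(hsv[...,0]<115)&(hsv[...,1]>120)).astype(np.uint8)
rect(dark,T,30,(110,215,170,275),"tv"); rect(dark,T,20,(92,175,132,220),"tvsmall")
grey=((abs(R-G)<15)&(abs(G-B)<20)&(R>60)).astype(np.uint8)
rect(grey,T,10,(355,200,412,240),"base")
pale=((hsv[...,0]>12)&(hsv[...,0]<32)&(hsv[...,2]>150)&(G>125)).astype(np.uint8)
rect(pale,T,55,(220,165,300,248),"box")
a=cv2.resize(T["img"][160:255,220:415],None,fx=4,fy=4,interpolation=cv2.INTER_CUBIC)[:,:,::-1]
b=cv2.resize(S["img"][160:305,130:300],None,fx=4,fy=4,interpolation=cv2.INTER_CUBIC)[:,:,::-1]
b=cv2.resize(b,None,fx=.8,fy=.8)
cv2.imwrite("pics/c1.png",a);cv2.imwrite("pics/c2.png",b);print(a.shape,b.shape)
E
```

```text
tv 36 [376.6 560.3] [40.2 37.8] 1.3912100791931152
tvsmall 73 [512.6 635.5] [48.4 95.6] 74.42585754394531
base 128 [ 461.1 -200. ] [127.4  88.8] 89.23735046386719
box 266 [510.1 194.3] [224.  192.6] 2.232931137084961
(380, 780, 3) (464, 544, 3)
```

View pics/c1.png

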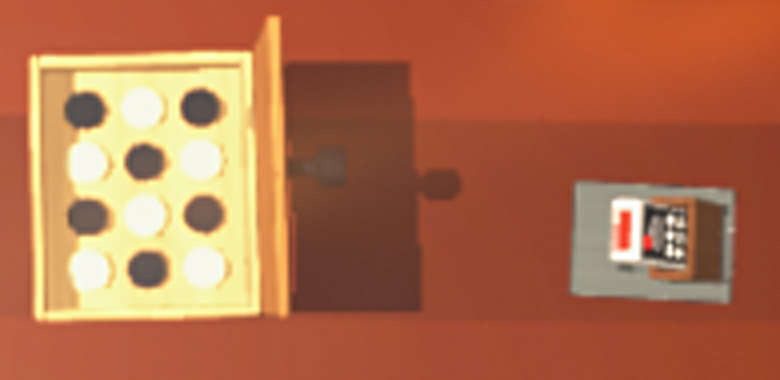

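View pics/c2.png

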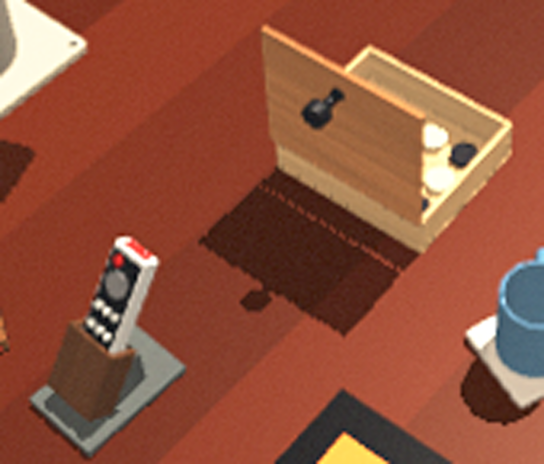

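Crop check: the silver remote with the red end leans toward the box, with its red end at crop 1 (627,230). The lid is near upright and its knob head is at crop 1 (330,165) and crop 2 (318,110). Stand base corners in crop 1 are (575,182), (735,188), (730,303), (570,296).

Run:
```python
from h import *
np.set_printoptions(precision=1,suppress=True)
T=load("top0.npz");S=load("scene0.npz")
t=lambda x,y:((x+.5)/4-.5+220,(y+.5)/4-.5+160)
s=lambda x,y:((x+.5)/3.2-.5+130,(y+.5)/3.2-.5+160)
b=np.array([onz(T,t(*p),10)[:2] for p in((575,182),(735,188),(730,303),(570,296))])
print("base",b.mean(0),(b[0]-b[1]),(b[3]-b[2]),b[0]-b[3]);
q=np.array([onz(T,t(*p),55)[:2] for p in((30,56),(252,52),(262,318),(36,320))])
print("box",q,q.mean(0))
print("knob",tri(T,t(328,165),S,s(316,112)))
print("lid near top",tri(T,t(274,16),S,s(424,122)), "far top",tri(T,t(280,316),S,s(265,30)))
print("remote red end",tri(T,t(622,222),S,s(137,248)))
print("red L/R", tri(T,t(614,200),S,s(156,256)),tri(T,t(614,258),S,s(118,238)))
I=T["img"];h=cv2.cvtColor(I,cv2.COLOR_RGB2HSV);m=((h[...,0]>85)&(h[...,0]<115)&(h[...,1]>130)&(h[...,2]>120))
for roi in((215,275,110,170),(175,220,92,132)):
    k=np.zeros_like(m);k[roi[0]:roi[1],roi[2]:roi[3]]=m[roi[0]:roi[1],roi[2]:roi[3]]
    y,x=np.nonzero(k);print("tv",x.mean(),y.mean(),onz(T,(x.mean(),y.mean()),30),len(x))
for nm,p in(("brown",(388,281)),("mug",(291,120)),("candle",(187,160)),("book",(382,127))):print(nm,onz(T,p,20))
```

```text
base [ 460.6 -200.9] [  3.6 130.9] [  5.1 130.3] [90.2 -4.7]
box [[596.6 292.1]
 [601.7 122.6]
 [399.3 113.9]
 [396.1 284.5]] [498.5 203.3]
knob (array([505.2,  80.3, 193.5]), np.float64(0.28552279853131846))
lid near top (array([605.3, 120.5, 214.9]), np.float64(4.0520507105916925)) far top (array([404.2, 116. , 215. ]), np.float64(4.890162375347677))
remote red end (array([ 468.4, -132.8,  163.8]), np.float64(2.52625057692173))
red L/R (array([ 485.2, -127.2,  159.8]), np.float64(0.38121011659024706)) (array([ 441.9, -130.8,  154.6]), np.float64(6.381252953687555))
tv 140.26923076923077 244.96153846153845 [375.2 559.4  30. ] 130
tv 114.0 197.0 [523.1 647.6  30. ] 1
brown [ 269.5 -213.6   20. ]
mug [776.4  93.9  20. ]
candle [643.5 421.4  20. ]
book [ 759.9 -200.8   20. ]
```

Measurements agree with the given sizes: the stand base is 131 x 90, the box 170 x 202, the knob at 193 mm means the lid is about upright, and the red end at 163 mm matches 94 + 85·sin 55°. I choose the silver remote and the large TV box at (375,559). I'll push the lid with shut fingers, beside the knob at x≈452, tool down and yaw 90.

```bash
cat > go.py <<'E'
import sys,numpy as np
from scipy.spatial.transform import Rotation as Ro
from bench import status
def show():
    s=status.sense();np.set_printoptions(precision=1,suppress=True)
    print(s['time'],s['tool_pos'],s['tcp_rot'],'F',s['ft_force'],s['finger_gap'],s['grip_force'],'J',s['joint_pos']);return s
def rel(p,R,s=None):
    s=s or show(); C=Ro.from_euler('xyz',s['tcp_rot'],degrees=True)
    print("cm",np.round(C.inv().apply(np.array(p)-s['tool_pos'])/10,2),"rv",np.round((C.inv()*R).as_rotvec(),3))
def down(yaw): return Ro.from_euler('xyz',[180,0,yaw],degrees=True)
E
python3 - <<'E'
from go import *
rel([452,60,290],down(90)); print("lift first")
hy=118
for t in np.r_[np.linspace(1.6,0,13)]:
    print(round(t,2),round(hy+130*np.cos(t)-8*np.sin(t)-11,1),round(55.5+130*np.sin(t)+8*np.cos(t),1))
E
```

```text
0.1 [ 235.6 -551.3  230.3] [-179.9   -0.    23.1] F [ 0.3 -0.6  0. ] 85.47824791217666 0.0 J [-71.8   7.5  85.3  -0.   87.3  -4.9]
cm [ 43.9 -47.7  -5.9] rv [-0.  -0.  -1.2]
lift first
1.6 95.2 185.2
1.47 112.6 185.6
1.33 129.8 183.7
1.2 146.7 179.6
1.07 162.8 173.2
0.93 177.9 164.7
0.8 191.8 154.3
0.67 204.2 142.2
0.53 214.9 128.5
0.4 223.6 113.5
0.27 230.3 97.5
0.13 234.8 80.7
0.0 237.0 63.5
```

```bash
python3 -m handwheel '{"series": [[[0,0,-6,0,0,0,0],[0,0,-6,0,0,-0.18,0],[43.9,-47.7,-6,0,0,-1.167,0],[43.9,-47.7,-6,0,0,-1.167,0],[43.9,-47.7,-6,0,0,-1.167,0],[43.9,-47.7,-6,0,0,-1.167,0],[43.9,-47.7,-6,0,0,-1.167,0],[43.9,-47.7,-6,0,0,-1.167,0],[43.9,-47.7,-6,0,0,-1.167,0],[43.9,-47.7,-6,0,0,-1.167,0],[43.9,-47.7,-6,0,0,-1.167,0],[43.9,-47.7,-6,0,0,-1.167,0]]]}' 60
python3 - <<'E'
from go import *
rel([452,60,290],down(90)); rel([452,70,188],down(90))
E
```

```text
time: 1.6
tool_pos: [444.4, 39.5, 291.2]
tcp_rot: [180.0, 0.0, 90.0]
ft_force: [1.2, -0.8, -0.2]
finger_gap: 0.0
grip_force: 0.0
1.6 [444.4  39.5 291.2] [180.   0.  90.] F [ 1.2 -0.8 -0.2] 0.002332398715054449 0.0 J [ -1.5 -17.9 102.9  -0.   95.   -1.5]
cm [2.  0.8 0.1] rv [0. 0. 0.]
1.6 [444.4  39.5 291.2] [180.   0.  90.] F [ 1.2 -0.8 -0.2] 0.002332398715054449 0.0 J [ -1.5 -17.9 102.9  -0.   95.   -1.5]
cm [ 3.   0.8 10.3] rv [0. 0. 0.]
```

```bash
python3 -m handwheel '{"series": [[[2,0.8,3,0,0,0,0],[3,0.8,10.3,0,0,0,0],[3,0.8,10.3,0,0,0,0],[3,0.8,10.3,0,0,0,0],[3,0.8,10.3,0,0,0,0]]]}'
python3 - <<'E'
from go import *
show()
E
```

```text
time: 2.22
tool_pos: [453.9, 66.9, 191.1]
tcp_rot: [179.8, -0.0, 90.0]
ft_force: [0.2, -0.6, 1.2]
finger_gap: -0.2
grip_force: 0.0
2.225 [453.9  66.9 191.1] [179.8  -0.   90. ] F [ 0.2 -0.6  1.2] -0.21213002408312837 0.0 J [  2.  -14.  110.1  -0.   83.6   2. ]
```

```bash
python3 -m handwheel '{"series": [[[2.8,0,0.5,0,0,0,0],[3.7,0,0.5,0,0,0,0],[4.6,0,0.5,0,0,0,0],[6.3,0,0.7,0,0,0,0],[8.0,0,1.1,0,0,0,0],[9.6,0,1.8,0,0,0,0],[11.1,0,2.6,0,0,0,0],[12.5,0,3.7,0,0,0,0],[13.7,0,4.9,0,0,0,0],[13.7,0,4.9,0,0,0,0]]]}'
python3 - <<'E'
from go import *
from bench import eyes
import cv2
show();d=eyes.snapshot("scene");cv2.imwrite("pics/s1.png",cv2.resize(d["img"][110:300,130:350],None,fx=3,fy=3)[:,:,::-1])
E
```

```text
time: 3.48
tool_pos: [451.1, 205.0, 137.5]
tcp_rot: [-179.8, 0.0, 90.1]
ft_force: [-0.4, 0.6, 0.4]
finger_gap: 0.1
grip_force: 0.0
3.475 [451.1 205.  137.5] [-179.8    0.    90.1] F [-0.4  0.6  0.4] 0.11941817701304676 0.0 J [ 18.5  -4.9 107.8   0.   77.3  18.4]
```

View pics/s1.png

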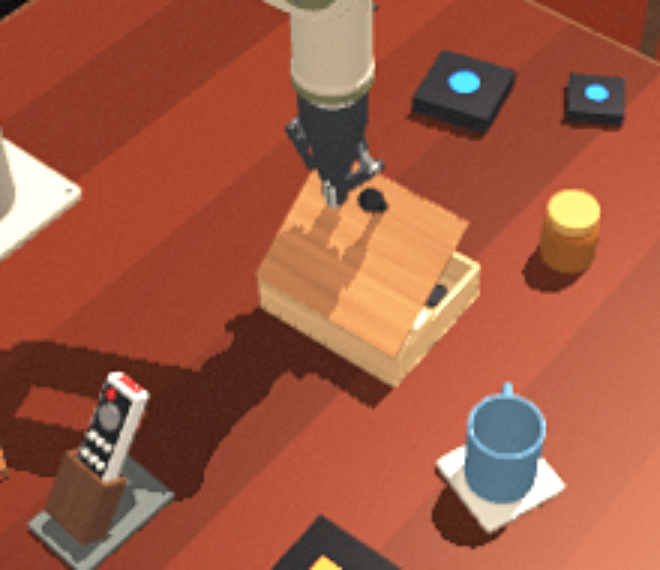

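The lid is now partly closed (about 0.6 rad), with the fingertips pushing beside the knob at crop (340,195), and the remote is still seated at (110,425). I'll continue the arc.

```bash
python3 -m handwheel '{"series": [[[1.0,0,0.9,0,0,0,0],[1.9,0,2.4,0,0,0,0],[2.5,0,4.0,0,0,0,0],[2.8,0,4.9,0,0,0,0],[3.0,0,5.7,0,0,0,0],[3.1,0,6.5,0,0,0,0],[3.2,0,7.0,0,0,0,0],[3.2,0,7.4,0,0,0,0],[3.2,0,7.6,0,0,0,0],[3.2,0,7.6,0,0,0,0]]]}'
python3 - <<'E'
from go import *
from bench import eyes
import cv2
show()
E
```

```text
time: 4.78
tool_pos: [452.5, 236.5, 63.6]
tcp_rot: [180.0, -0.0, 90.0]
ft_force: [-0.3, 0.3, 0.6]
finger_gap: -0.4
grip_force: 0.8
4.775 [452.5 236.5  63.6] [180.  -0.  90.] F [-0.3  0.3  0.6] -0.4186128953355154 0.7797118462622166 J [ 21.8   2.3 109.   -0.   68.7  21.8]
```

```bash
python3 -m handwheel '{"series": [[[0,0,0.1,0,0,0,0],[0,0,0.2,0,0,0,0],[0,0,0.2,0,0,0,0],[0,0,0.2,0,0,0,0]]]}'
```

```text
time: 5.28
tool_pos: [452.7, 236.5, 63.3]
tcp_rot: [180.0, -0.0, 90.0]
ft_force: [-9.0, -3.3, 19.2]
finger_gap: -0.1
grip_force: 9.4
```

Contact force of 19 N at z 63.3, so the lid is shut. Next I retreat upward and over to behind the stand.

```bash
python3 -m handwheel '{"series": [[[0,0,-6,0,0,0,0],[0,0,-12,0,0,0,0],[0,0,-18,0,0,0,0],[0,0,-24,0,0,0,0],[-57,0.5,-24,0,0,0,1],[-57,0.5,-24,0,0,0,1],[-57,0.5,-24,0,0,0,1],[-57,0.5,-24,0,0,0,1],[-57,0.5,-24,0,0,0,1],[-57,0.5,-24,0,0,0,1],[-57,0.5,-24,0,0,0,1],[-57,0.5,-24,0,0,0,1]]]}'; python3 -m handwheel '{"series": [[[-8,0,3,0,-0.18,0,1],[-8,0,5,0,-0.36,0,1],[-8,0,6,0,-0.54,0,1],[-8,0,6,0,-0.72,0,1],[-8,0,6,0,-0.9,0,1],[-8,0,6,0,-0.96,0,1],[-8,0,6,0,-0.96,0,1]]]}'
python3 - <<'E'
from go import *
from bench import eyes
import cv2
show()
for n in ("scene","top","wrist"):
    d=eyes.snapshot(n);np.savez(n+"1.npz",**d)
    cv2.imwrite(f"pics/{n}1.png",d["img"][:,:,::-1])
T=cv2.imread("pics/top1.png")[160:255,220:415];S=cv2.imread("pics/scene1.png")[220:310,130:200]
a=np.zeros((600,800,3),np.uint8);a[:285,:585]=cv2.resize(T,None,fx=3,fy=3,interpolation=2)
a[300:570,:210]=cv2.resize(S,None,fx=3,fy=3,interpolation=2);a[290:578,300:684]=cv2.resize(cv2.imread("pics/wrist1.png"),None,fx=.75,fy=.75)
cv2.imwrite("pics/m1.png",a)
E
```

```text
time: 6.78
tool_pos: [456.3, -265.7, 301.5]
tcp_rot: [180.0, 0.0, 90.0]
ft_force: [1.0, 1.0, 0.5]
finger_gap: 85.4
grip_force: 0.0
time: 7.65
tool_pos: [456.3, -342.5, 239.5]
tcp_rot: [-179.7, 54.9, 90.4]
ft_force: [0.4, 0.1, 0.3]
finger_gap: 85.8
grip_force: 0.0
7.65 [ 456.3 -342.5  239.5] [-179.7   54.9   90.4] F [0.4 0.1 0.3] 85.82124713284169 0.0 J [-11.9  -7.7 116.3 -58.5  69.9   8.9]
```

View pics/m1.png

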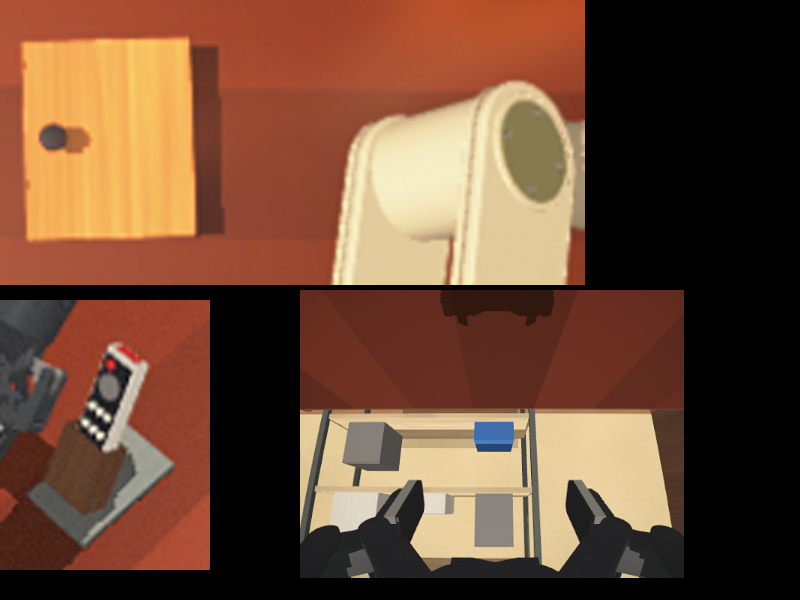

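The lid is shut (knob up at (52,137)), and the remote is still in its stand. The wrist view looks away toward −y because I tilted the wrong way, so I'll turn back by +1.92 rad about tool y to the pre-grasp pose.

```bash
cat >> go.py <<'E'
C0=np.array([462.,-178.,94.])
def rem(yaw=88.,el=55.):
    a,e=np.radians([yaw,el]);s=np.array([np.cos(a),np.sin(a),0]);z=np.array([0,0,1.])
    u=np.cos(e)*s+np.sin(e)*z;t=np.sin(e)*s-np.cos(e)*z
    return u,t,Ro.from_matrix(np.c_[u,np.cross(t,u),t])
E
python3 - <<'E'
from go import *
u,t,R=rem()
rel(C0+32*u-101*t,R); print(C0+32*u-101*t)
E
```

```text
7.8 [ 457.1 -343.9  242.2] [179.8  54.9  89.8] F [-0.7 -0.3  1.3] 84.90736812859966 0.0 J [-12.1  -7.8 116.  -58.4  69.9   8.8]
cm [11.1  0.2 -4.6] rv [0.  1.9 0. ]
[ 459.8 -242.3  178.1]
```

```bash
python3 -m handwheel '{"series": [[[-3.3,0,-2.3,0,0.18,0,1],[-3.3,0,-2.3,0,0.36,0,1],[-3.3,0,-2.3,0,0.54,0,1],[-3.3,0,-2.3,0,0.72,0,1],[-3.3,0,-2.3,0,0.9,0,1],[-3.3,0,-2.3,0,1.08,0,1],[-3.3,0,-2.3,0,1.26,0,1],[-3.3,0,-2.3,0,1.44,0,1],[-3.3,0,-2.3,0,1.62,0,1],[-3.3,0,-2.3,0,1.8,0,1],[-3.3,0,-2.3,0,1.92,0,1],[-3.3,0,-2.3,0,1.92,0,1]]]}'
python3 - <<'E'
from go import *
u,t,R=rem()
rel(C0+32*u-101*t,R)
E
```

```text
time: 9.3
tool_pos: [455.7, -345.3, 278.5]
tcp_rot: [-179.9, -55.2, 89.7]
ft_force: [-0.3, -0.6, -0.7]
finger_gap: 85.2
grip_force: 0.0
9.3 [ 455.7 -345.3  278.5] [-179.9  -55.2   89.7] F [-0.3 -0.6 -0.7] 85.22974065877739 0.0 J [-58.5  40.9  54.1  34.3 130.3 -46.7]
cm [-2.4  0.4 14.2] rv [-0. -0.  0.]
```

```bash
sed -i 's/precision=1/precision=3/' go.py; python3 -m handwheel '{"series": [[[-1.2,0.2,5,0,0,0,1],[-2.4,0.4,10,0,0,0,1],[-2.4,0.4,14.2,0,0,0,1],[-2.4,0.4,14.2,0,0,0,1]]]}'
python3 - <<'E'
from go import *
from h import *
from bench import eyes
import cv2
u,t,R=rem(); rel(C0+32*u-101*t,R)
out=[]
v=np.cross(t,u)*-1; n=-t
for nm,f in(("scene",1),("wrist",1)):
    d=eyes.snapshot(nm);np.savez(nm+"2.npz",**d);im=np.ascontiguousarray(d["img"][:,:,::-1])
    if nm=="scene": x0,y0,k,w,hh=130,220,5,75,90
    else: x0,y0,k,w,hh=0,0,1,512,384
    c=cv2.resize(im[y0:y0+hh,x0:x0+w],None,fx=k,fy=k,interpolation=2)
    P=np.array([C0+85*u+a*22*v+b*10*n for a,b in((1,1),(1,-1),(-1,-1),(-1,1))]+[C0+20*u+a*22*v+10*n for a in(-1,1)])
    q=proj(d,P);print(nm,q.round(1))
    for p in q: cv2.circle(c,tuple(int(round(e)) for e in((p-[x0,y0]+.5)*k)),2,(0,255,0),-1)
    out.append(c)
a=np.zeros((600,800,3),np.uint8)
a[:450,:375]=cv2.resize(out[0],None,fx=1,fy=1);a[:319,375:800]=cv2.resize(out[1],(425,319))
cv2.imwrite("pics/m2.png",a[:460])
E
```

```text
time: 9.8
tool_pos: [460.3, -238.6, 180.1]
tcp_rot: [180.0, -54.9, 90.2]
ft_force: [-0.6, -1.2, 1.3]
finger_gap: 85.3
grip_force: 0.0
9.8 [ 460.286 -238.621  180.129] [179.998 -54.91   90.155] F [-0.648 -1.246  1.26 ] 85.29342113417043 0.0 J [-53.504  33.215  75.63   32.645 115.98  -51.399]
cm [-0.38 -0.05 -0.19] rv [-0.031  0.002  0.022]
scene [[165.4 232.3]
 [169.9 231.3]
 [179.9 239. ]
 [175.4 240.2]
 [168.6 258.1]
 [158.8 250.1]]
wrist [[231.3 129. ]
 [234.1 125.5]
 [292.3 127. ]
 [294.2 130.6]
 [289.6 216.9]
 [231.6 215.1]]
```

View pics/m2.png

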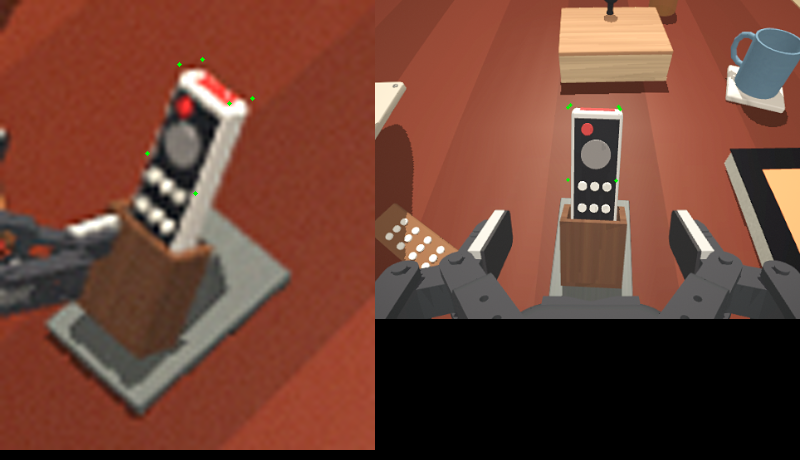

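The wrist view shows the remote ahead, centred between the fingers, with its top corners at picture (573,109) and (622,109). The predicted points sit about 5 px left, so I'll refine the position from both views.

Run:
```python
from go import *
from h import *
S=load("scene2.npz");W=load("wrist2.npz");T=load("top0.npz");S0=load("scene0.npz")
u,t,R=rem()
e,g=tri(S,(172.4,237.4),W,(268,129.5));print("end",e,g,"C",e-85*u)
# red strip centroids in both
for d,roi in((S,(225,245,160,185)),(W,(120,140,220,310)),(T,(205,225,360,385))):
    I=d["img"].astype(int);m=((I[...,0]>170)&(I[...,1]<80)&(I[...,2]<90))
    k=np.zeros_like(m);k[roi[0]:roi[1],roi[2]:roi[3]]=m[roi[0]:roi[1],roi[2]:roi[3]]
    n,l,st,ce=cv2.connectedComponentsWithStats(k.astype(np.uint8));print(st[1:].tolist(),ce[1:].round(1).tolist())
# vertical edges of the remote in wrist: brightness along rows
I=W["img"].astype(int)
for r in (150,170,190,210): 
    m=(I[r,:,2]>100);x=np.nonzero(m[220:310])[0]+220;print(r,x.min(),x.max(), proj(W,np.array([C0+(l)*u+a*22*np.cross(u,t)-10*t for l in(70,20) for a in(-1,1)])).round(0).tolist() if r==150 else "")
```

```text
end [ 467.85893437 -134.11298623  165.3954126 ] 2.084437756270134 C [ 466.15744441 -182.8372837    95.76748884]
[[170, 236, 5, 4, 7], [176, 238, 1, 2, 2], [166, 240, 2, 3, 6]] [[172.6, 237.3], [176.0, 238.5], [166.5, 241.0]]
[[261, 132, 5, 1, 5]] [[263.0, 132.0]]
[[375, 213, 2, 9, 13], [381, 219, 2, 3, 5]] [[375.7, 217.7], [381.4, 220.2]]
150 236 298 [[293.0, 152.0], [231.0, 150.0], [290.0, 217.0], [232.0, 215.0]]
170 236 296 
190 236 295 
210 236 294
```

Run:
```python
from go import *
C=np.array([466,-182,94.5]);u,t,R=rem()
rel(C+33*u-60*t,R);rel(C+33*u+22*t,R)
```

```text
9.9 [ 461.309 -241.774  182.426] [179.685 -54.714  90.315] F [-0.233 -0.631  0.151] 85.47215244588064 0.0 J [-53.63   33.247  75.21   32.68  116.105 -51.361]
cm [-0.45  0.36  3.94] rv [-0.028  0.005  0.023]
9.9 [ 461.309 -241.774  182.426] [179.685 -54.714  90.315] F [-0.233 -0.631  0.151] 85.47215244588064 0.0 J [-53.63   33.247  75.21   32.68  116.105 -51.361]
cm [-0.42  0.58 12.14] rv [-0.028  0.005  0.023]
```

```bash
python3 -m handwheel '{"series": [[[-0.4,0.4,3.9,-0.028,0,0.023,1],[-0.4,0.5,6.5,-0.028,0,0.023,1],[-0.4,0.6,9,-0.028,0,0.023,1],[-0.4,0.6,11,-0.028,0,0.023,1],[-0.4,0.6,12.1,-0.028,0,0.023,1],[-0.4,0.6,12.1,-0.028,0,0.023,1]]]}'
python3 - <<'E'
from go import *
from bench import eyes
import cv2
C=np.array([466,-182,94.5]);u,t,R=rem()
rel(C+33*u+22*t,R)
a=np.zeros((384,800,3),np.uint8)
d=eyes.snapshot("wrist");a[:,:512]=d["img"][:,:,::-1]
d=eyes.snapshot("scene");a[:380,512:800]=cv2.resize(d["img"][215:310,125:197,::-1],None,fx=4,fy=4,interpolation=2)
cv2.imwrite("pics/m3.png",a)
E
```

```text
time: 10.65
tool_pos: [466.7, -144.3, 107.9]
tcp_rot: [-179.8, -55.0, 87.7]
ft_force: [-0.7, 0.4, -0.7]
finger_gap: 85.2
grip_force: 0.0
10.65 [ 466.742 -144.295  107.92 ] [-179.753  -54.974   87.748] F [-0.691  0.382 -0.656] 85.22313972994971 0.0 J [-48.743  29.247  89.839  35.304 104.04  -51.749]
cm [ 0.04  0.06 -0.12] rv [-0.001  0.    -0.003]
```

View pics/m3.png

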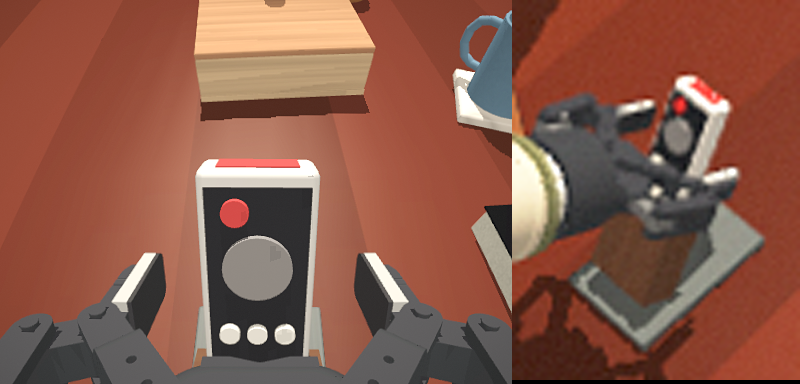

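The remote (columns 197–320) is centred between the pads (163 and 358). Closing on it.

```bash
python3 -m handwheel '{"series": [[[0,0,0,0,0,0,0.6],[0,0,0,0,0,0,0.4],[0,0,0,0,0,0,0.3],[0,0,0,0,0,0,0.3],[0,0,0,0,0,0,0.3],[0,0,0,0,0,0,0.3]]]}' 80
```

```text
time: 11.5
tool_pos: [466.8, -144.6, 107.9]
tcp_rot: [-179.8, -55.0, 87.7]
ft_force: [-0.3, -4.6, 2.8]
finger_gap: 42.7
grip_force: 81.9
```

Gripped at 42.7 mm with 82 N. Drawing it out along tool x (the remote's own +x).

```bash
python3 -m handwheel '{"series": [[[0.8,0,0,0,0,0,0.3],[1.8,0,0,0,0,0,0.3],[3,0,0,0,0,0,0.3],[4.5,0,0,0,0,0,0.3],[6,0,0,0,0,0,0.3],[7.5,0,0,0,0,0,0.3],[9,0,0,0,0,0,0.3],[10.5,0,0,0,0,0,0.3],[12,0,0,0,0,0,0.3],[12,0,0,0,0,0,0.3]]]}'
python3 - <<'E'
from go import *
u,t,R=rem(); s=show()
tv=np.array([375.2,559.4])
# final: TCP at (450,-110,260) tool down, remote red end = tool x
P=np.array([450,-110,270.]);y=np.degrees(np.arctan2(*(tv-P[:2])[::-1]));print(y)
rel(P,down(y),s)
E
```

```text
time: 12.75
tool_pos: [469.7, -75.1, 207.1]
tcp_rot: [-179.9, -54.9, 87.9]
ft_force: [-0.8, 0.3, -0.7]
finger_gap: 42.6
grip_force: 81.4
12.75 [469.749 -75.105 207.136] [-179.882  -54.939   87.877] F [-0.813  0.284 -0.707] 42.55297740566505 81.37435913085938 J [-44.072  15.126  96.093  39.605 107.673 -43.364]
96.37588770518137
cm [ 3.1  -1.86 -6.52] rv [ 0.069 -0.957 -0.136]
```

```bash
python3 -m handwheel '{"series": [[[1,-0.5,-2,0.007,-0.1,-0.014,0.3],[2,-1,-4,0.014,-0.2,-0.028,0.3],[3.1,-1.9,-6.5,0.022,-0.3,-0.043,0.3],[3.1,-1.9,-6.5,0.032,-0.45,-0.064,0.3],[3.1,-1.9,-6.5,0.043,-0.6,-0.085,0.3],[3.1,-1.9,-6.5,0.054,-0.75,-0.107,0.3],[3.1,-1.9,-6.5,0.062,-0.86,-0.122,0.3],[3.1,-1.9,-6.5,0.069,-0.957,-0.136,0.3],[3.1,-1.9,-6.5,0.069,-0.957,-0.136,0.3],[3.1,-1.9,-6.5,0.069,-0.957,-0.136,0.3],[3.1,-1.9,-6.5,0.069,-0.957,-0.136,0.3],[3.1,-1.9,-6.5,0.069,-0.957,-0.136,0.3]]]}'
python3 - <<'E'
from go import *
from bench import eyes
import cv2
show()
a=np.zeros((384,800,3),np.uint8)
d=eyes.snapshot("wrist");a[:288,:384]=cv2.resize(d["img"][:,:,::-1],(384,288))
d=eyes.snapshot("scene");np.savez("scene3.npz",**d);a[:384,390:800]=cv2.resize(d["img"][110:302,100:305,::-1],(410,384),interpolation=2)
cv2.imwrite("pics/m4.png",a)
E
```

```text
time: 14.25
tool_pos: [449.2, -110.8, 268.4]
tcp_rot: [-179.9, -0.1, 96.3]
ft_force: [-0.0, 0.1, -1.3]
finger_gap: 42.7
grip_force: 81.3
14.25 [ 449.187 -110.842  268.441] [-179.897   -0.138   96.253] F [-0.043  0.061 -1.257] 42.67329311406424 81.32542133331299 J [-20.276 -14.837 102.776   0.077  92.215 -26.526]
```

View pics/m4.png

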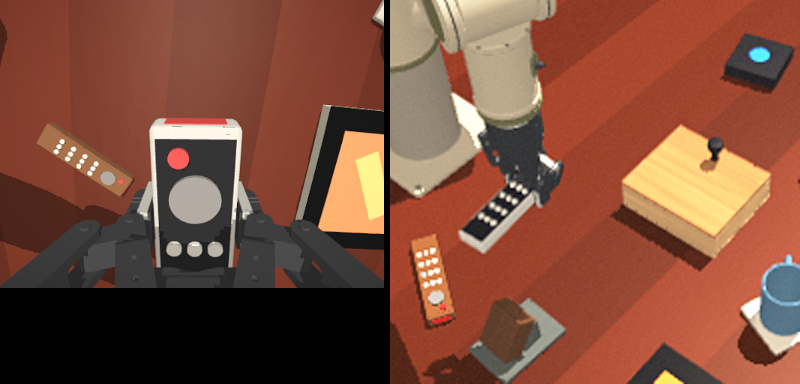

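The remote is held level with its buttons up. Its tail is at picture (480,240) and its red end points toward the TV box at (760,55). The lid is shut and the stand is empty. One check of attitude and slip, then I hand in.

Run:
```python
from go import *
from h import *
s=show();C=Ro.from_euler('xyz',s['tcp_rot'],degrees=True);S=load("scene3.npz")
c=s['tool_pos']+C.apply([-33,0,-22]);print("centre",c, "tv in remote", C.inv().apply(np.array([375.2,559.4,0])-c))
q=proj(S,np.array([c+C.apply([-85,a*22,-10]) for a in(-1,1)]+[c+C.apply([-85,22,10])]))
print((q-[100,110])*2+[390,0])
```

```text
14.35 [ 449.253 -110.676  268.591] [-179.913   -0.114   96.278] F [-0.657  0.647 -1.342] 43.014356890728806 81.32532119750977 J [-20.243 -14.859 102.778   0.063  92.209 -26.518]
centre [ 452.899 -143.518  290.525] tv in remote [706.622   0.072 291.928]
[[456.477 229.749]
 [481.125 244.041]
 [483.721 252.878]]
```

```bash
python3 -c "
from bench import r
print(r.hand_in())"
```

```text
the job is handed in; nothing more can be done
None
```

The job is handed in at about 14.4 s on the robot's clock, though the hand-in gave no pass or fail verdict: the lid is shut, and the remote is held level and still, buttons up, about 290 mm above the table, with its red end pointing at the set-top box.

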